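# Stroke the vial lids shut along the rack

## Robot

A 6-joint arm with a two-finger parallel gripper is mounted at the origin on the work surface. World frame = base frame: x ahead of the robot, y to its left, z up, the work surface at z = 0. Lengths are in m, angles in rad, forces in N, time in s.
With the tool pointing down it reaches from about 0.225 to 0.875 m from the base axis. Payload 3.4 kg.
Tool frame: the origin (TCP) lies at the very end of the fingers, on their centre line; the grasp point (between the pads) lies 19 mm behind it; z points along the fingers, y is the line along which they close (so a half turn about z gives the same grasp; the last joint's range is limited). The gripper opens to 85 mm and grips with 20 to 120 N. Pads are 22 mm wide; open, the fingers measure 114 mm over their backs; the gripper's body (76 mm by 85 mm) begins 54 mm behind the grasp point. The pads swing forward as they close: fully open they stand 13 mm farther back than shut.
Start: joints at [-1.252, 0.276, 1.505, -0, 1.361, -0.121], TCP at [0.245, -0.52, 0.196] pointing down, gripper open.
Joint ranges: [-2.89, 2.89], [-0.75, 2.08], [0.22, 2.7], [-1.18, 4.32], [0.11, 2.71], [-2.7, 2.7]. Speed limits (rad/s): [2.57, 2.57, 3.14, 3.14, 3.14, 3.14].

## Interface

Orientations are given as a unit quaternion [x, y, z, w].
In Python, from station import manip, viewer, sign_off gives the robot as it stands.
- The arm moves only by the tool carry_out, never from a script. Its argument "increments" is a list of rows, each an object of numbers: "ax", "ay", "az": the turn, a rotation vector about the tool's x, y, z in rad; "tx", "ty", "tz": the shift along the tool's x, y, z in m; "gripper": the opening in per cent of the stroke, from 0 (shut) to 100 (fully open). A call has 1 to 8 rows; each row shifts and turns the commanded pose from where the row before left it, along the tool's axes as they then stand; what a row does not reach is not made up. A row lasts 1/12 s, in which the tool goes at most 41.7 mm and 7.16 degrees, less where a joint would pass 70% of its speed; a pose out of reach is approached as far as the arm can. A call with a gripper value outside its range is refused whole. The fingers move at their own pace and stop on an object; the grip force is fixed at half the most. Time passes only in rows, so rows that do not move let the fingers close. It gives the time, the measured TCP pose, the force, the opening and the grip force at its end, in the units of the state.
- manip.get_state(): the state, without advancing time (a new reading comes with each control period).
- viewer.grab_frame(name): name is "side" or "top"; returns a dict with "img" (420x560x3 uint8, red, green, blue), "range_z" (420x560 float32, m along the optical axis (not along the pixel's ray), 0 where there is no reading), "vertical_fov" (degrees; the focal length in pixels is half the picture's height over the tangent of half this angle, whatever the lens; pixels are square), "cx", "cy" (the principal point, pixels), "dist" ([k1, k2, p1, p2, k3] as OpenCV has them; the pictures are not rectified), "world_to_cam" (4x4, takes a point from world to camera coordinates). Camera axes: x right, y down, z forward; pixel columns grow to the right and rows downward; lengths in m; the calibration is good to about 2 mm. A picture is of the moment at which its call begins.
- sign_off(): hands the job in; it is judged then, once.
The state is a dict: "t": time; "joint_positions": joint angles; "qvel": joint speeds; "joint_torque": joint torques, N m; "tool_pos": TCP position; "eef_rot": TCP orientation; "contact_force": force on the tool from outside, world axes, zero at the start; "torque": the same for the moment, N m; "gripper_width": opening from 0.0 (shut) to 1.0 (fully open); "grip_force": force on a finger pad.
Only numpy, scipy, OpenCV 4.12 (cv2) and the standard library are available. Lean on these libraries where they do the work, as an engineer would, in place of code of your own. Each camera call takes 0.05 s, during which the arm holds its last target. There are 200 camera calls.

## Task

Five sample vials stand in a row in the grey rack with their flip lids open: run your fingertips lightly along the row and fold the four blue lids down fully shut, flat on their vials. Leave the orange lid standing open where it is, wherever that vial is in the row. Only touch and push gently: do not lift any vial out of the rack, and leave the other things on the bench in place.

Things in the scene. Friction and masses are not known exactly. Their poses are not given: they have to be found in the camera images.
- rack: Fixed grey rack block, 124 x 296 x 45 mm (x, y, z). Origin: centre of its underside, on the table. Two rows of five square pockets along its y axis, floors 7 mm above the table. The five vials stand in the row at rack x = -27 mm, at y = -116, -58, 0, 58, 116 mm, in any order; two spare bottles stand in the row at x = +29 mm. Vial axes are parallel to rack axes.
- vial_a: Loose square white vial, 28 x 28 x 62 mm, about 60 g, blue flip lid and blue band round the mouth, in a 38 mm deep pocket with 0.5 mm play a side. Origin: centre of its underside, 7 mm above the table. Lid hinge: parallel to vial x, at y = -15 mm, z = 64.5 mm. Lid 28 mm wide, 4 mm thick, 31 mm hinge to edge plus 4 mm tab; shut it points to +y, top at z = 66.5 mm; upright its edge is 103 mm above the table.
- lid_a (a joint): Angle (rad) of vial_a's blue lid: 0 = shut flat, 1.57 = upright, more = leaning back to the vial's -y; range 0 to 1.95, starts at 1.65 to 1.9. Hinge friction about 0.006 N m, no spring: the lid stays at any angle where it is left, so it must be followed all the way down; a light push towards vial +y folds it.
- vial_b: Loose square white vial, 28 x 28 x 62 mm, about 60 g, blue flip lid and blue band round the mouth, in a 38 mm deep pocket with 0.5 mm play a side. Origin: centre of its underside, 7 mm above the table. Lid hinge: parallel to vial x, at y = -15 mm, z = 64.5 mm. Lid 28 mm wide, 4 mm thick, 31 mm hinge to edge plus 4 mm tab; shut it points to +y, top at z = 66.5 mm; upright its edge is 103 mm above the table.
- lid_b (a joint): Angle (rad) of vial_b's blue lid: 0 = shut flat, 1.57 = upright, more = leaning back to the vial's -y; range 0 to 1.95, starts at 1.65 to 1.9. Hinge friction about 0.006 N m, no spring: the lid stays at any angle where it is left, so it must be followed all the way down; a light push towards vial +y folds it.
- vial_c: Loose square white vial, 28 x 28 x 62 mm, about 60 g, blue flip lid and blue band round the mouth, in a 38 mm deep pocket with 0.5 mm play a side. Origin: centre of its underside, 7 mm above the table. Lid hinge: parallel to vial x, at y = -15 mm, z = 64.5 mm. Lid 28 mm wide, 4 mm thick, 31 mm hinge to edge plus 4 mm tab; shut it points to +y, top at z = 66.5 mm; upright its edge is 103 mm above the table.
- lid_c (a joint): Angle (rad) of vial_c's blue lid: 0 = shut flat, 1.57 = upright, more = leaning back to the vial's -y; range 0 to 1.95, starts at 1.65 to 1.9. Hinge friction about 0.006 N m, no spring: the lid stays at any angle where it is left, so it must be followed all the way down; a light push towards vial +y folds it.
- vial_d: Loose square white vial, 28 x 28 x 62 mm, about 60 g, blue flip lid and blue band round the mouth, in a 38 mm deep pocket with 0.5 mm play a side. Origin: centre of its underside, 7 mm above the table. Lid hinge: parallel to vial x, at y = -15 mm, z = 64.5 mm. Lid 28 mm wide, 4 mm thick, 31 mm hinge to edge plus 4 mm tab; shut it points to +y, top at z = 66.5 mm; upright its edge is 103 mm above the table.
- lid_d (a joint): Angle (rad) of vial_d's blue lid: 0 = shut flat, 1.57 = upright, more = leaning back to the vial's -y; range 0 to 1.95, starts at 1.65 to 1.9. Hinge friction about 0.006 N m, no spring: the lid stays at any angle where it is left, so it must be followed all the way down; a light push towards vial +y folds it.
- vial_orange: Loose square white vial, 28 x 28 x 62 mm, about 60 g, orange flip lid and orange band round the mouth, in a 38 mm deep pocket with 0.5 mm play a side. Origin: centre of its underside, 7 mm above the table. Lid hinge: parallel to vial x, at y = -15 mm, z = 64.5 mm. Lid 28 mm wide, 4 mm thick, 31 mm hinge to edge plus 4 mm tab; shut it points to +y, top at z = 66.5 mm; upright its edge is 103 mm above the table.
- lid_orange (a joint): Angle (rad) of vial_orange's orange lid: 0 = shut flat, 1.57 = upright, more = leaning back to the vial's -y; range 0 to 1.95, starts at 1.65 to 1.9. Hinge friction about 0.006 N m, no spring: the lid stays at any angle where it is left, so it must be followed all the way down; a light push towards vial +y folds it.
- spare_1: Bystander: loose amber square spare bottle with white screw cap, 27 x 27 x 70 mm, standing in the rack's other row. Origin: centre of its underside.
- spare_2: Bystander: second such spare bottle, in the rack's other row. Origin: centre of its underside.
- beaker: Bystander: small glass beaker, 50 mm wide, 50 mm high, standing on the table on the robot's side of the rack. Origin: centre of its underside.
- reagent: Bystander: amber reagent bottle, 56 mm wide, 110 mm high, on the table left of the rack. Origin: centre of its underside.
- jar: Bystander: white jar with yellow cap, 56 mm wide, 70 mm high, on the table right of the rack. Origin: centre of its underside.
- timer: Bystander: flat white bench timer, 50 x 70 x 24 mm, on the table right of the rack. Origin: centre of its underside.
- spatula: Bystander: steel lab spatula, 185 mm long and 14 mm wide, lying on the table left of the rack. Origin: centre of its underside.
Not all that is in view belongs to the job. Leave any green look-alike of the vial_b alone.

How it is judged:
At the end, for the whole second after the job is handed in: All four blue lids are within 0.12 rad of flat shut, the orange lid still stands open (beyond 1.4 rad), and all five vials stand still and upright in their pockets (within 8 mm and 0.12 rad of where they stood) (value of joint each of lid_a, lid_b, lid_c, lid_d below 0.12 rad and value of joint lid_orange above 1.4 rad and distance of each of vial_a, vial_b, vial_c, vial_d, vial_orange from where it was at the start of the episode below 0.008 m and angle between each of vial_a, vial_b, vial_c, vial_d, vial_orange's own z axis and vertical below 0.12 rad and linear speed of each of vial_a, vial_b, vial_c, vial_d, vial_orange below 0.02 m/s); the robot touches nothing.
It fails at once if the orange lid is folded from its open position (below 1.4 rad) (value of joint lid_orange below 1.4 rad).
It fails at once if a vial is lifted more than 10 mm in its pocket (height (world z) of any of vial_a, vial_b, vial_c, vial_d, vial_orange above 0.017 m).
It fails at once if the fingers press a vial or its lid with more than 25 N (contact force between the fingers and vial_a above 25 N or contact force between the fingers and vial_b above 25 N or contact force between the fingers and vial_c above 25 N or contact force between the fingers and vial_d above 25 N or contact force between the fingers and vial_orange above 25 N).
It fails at once if another thing on the bench is shifted or lifted by more than 30 mm (distance of any of spare_1, spare_2, beaker, reagent, jar, timer, spatula from where it was at the start of the episode above 0.03 m).
It also fails if it takes over 45 s, if anything falls off the work surface, if the arm or the gripper's body presses on something with over 40 N, if the wrist force passes 120 N, or if a joint passes its speed limit or range.

## Working session

There is one attempt and no reset: what is moved stays moved. The work goes in short steps, Python scripts to look and compute and a tool call to move; the robot and the scene stay as the last step left them, time stands still between calls to the robot, and variables do not carry over. Pictures are saved under pics/ and viewed, at most 10 in all, crops included, and the job is handed in when it is done.

Besides the shell and the picture viewer there is one more tool, called as name([rows], argument=value, ...), one row to a line, values as JSON. carry_out: Moves the arm, as the interface text tells. Its arguments: {"type":"object","properties":{"increments":{"type":"array"}},"required":["increments"]}

```bash
mkdir -p pics
cat > h.py <<'E'
import numpy as np, cv2
from station import manip, viewer, sign_off
def cloud(f):
    h,w=f['range_z'].shape; fl=h/2/np.tan(np.radians(f['vertical_fov'])/2)
    K=np.array([[fl,0,f['cx']],[0,fl,f['cy']],[0,0,1]])
    u,v=np.meshgrid(np.arange(w),np.arange(h))
    p=cv2.undistortPoints(np.stack([u,v],-1).reshape(-1,1,2).astype(float),K,np.array(f['dist'],float)).reshape(h,w,2)
    z=f['range_z']; c=np.dstack([p[...,0]*z,p[...,1]*z,z])
    T=np.linalg.inv(np.array(f['world_to_cam'])); return c@T[:3,:3].T+T[:3,3]
E
python3 - <<'E'
from h import *
for n in ('top','side'):
    f=viewer.grab_frame(n); cv2.imwrite(f'pics/{n}0.png',f['img'][...,::-1]); np.savez(f'{n}0.npz',img=f['img'],P=cloud(f))
    print(n,np.linalg.inv(np.array(f['world_to_cam'])).round(3).tolist(),f['vertical_fov'])
print(manip.get_state())
E
```

```text
top [[-0.02, -0.98, 0.198, 0.319], [-1.0, 0.021, 0.001, -0.006], [-0.005, -0.198, -0.98, 1.224], [0.0, 0.0, 0.0, 1.0]] 50.85610670057844
side [[-0.74, -0.397, 0.543, -0.069], [-0.672, 0.409, -0.617, 0.692], [0.023, -0.822, -0.569, 0.678], [0.0, 0.0, 0.0, 1.0]] 52.19534705513026
{'t': 0.1, 'joint_positions': array([-1.25201813e+00,  2.76553203e-01,  1.50603116e+00,  3.80119397e-07,
        1.36072330e+00, -1.20977844e-01]), 'qvel': array([ 0.00036766, -0.0009289 , -0.00439874, -0.00017101, -0.00072223,
       -0.00067687]), 'joint_torque': array([ 1.08541662e-03, -4.17699194e+01, -2.46404493e+01, -1.96977958e-04,
        5.82134351e-03,  8.59533202e-06]), 'tool_pos': array([ 0.24462175, -0.51976363,  0.19540423]), 'eef_rot': array([ 9.75923711e-01,  2.18110464e-01, -8.44845171e-05, -8.53335514e-04]), 'contact_force': array([ 0.22144961, -0.53607357,  0.15383346]), 'torque': array([-0.0418997 , -0.00841424,  0.00404069]), 'grip_force': 0.0, 'gripper_width': 1.00022281195523}
```

View pics/top0.png

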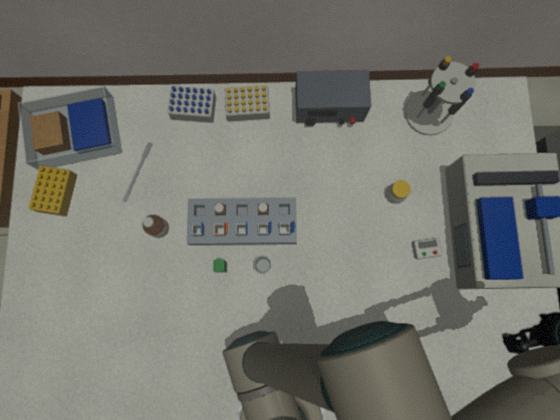

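View pics/side0.png

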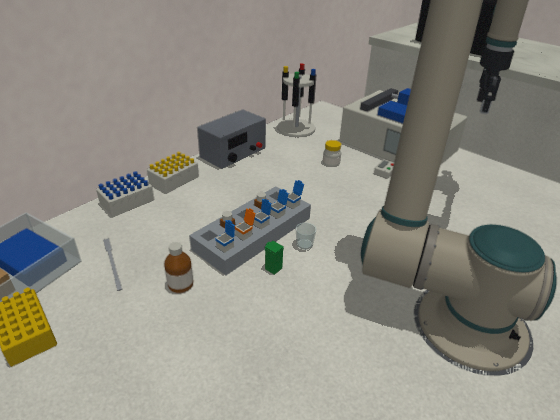

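The top view shows the rack at about (188–297, 198–244) px. Its vial row is at v≈228, with the orange vial second from the left at (220, 228). The hinges are on the right (-y) side, so the lids fold towards +y. Next I'll fit the rack and the lids.

Run:
```python
from h import *
T=np.load('top0.npz');S=np.load('side0.npz')
P=T['P'];m=np.zeros(P.shape[:2],bool);m[185:255,175:310]=1
m&=(abs(P[...,2]-.045)<.006)
q=P[m][:,:2]; 
n,l,st,ce=cv2.connectedComponentsWithStats(m.astype(np.uint8)); k=1+np.argmax(st[1:,4])
q=P[l==k]; r=cv2.minAreaRect(q[:,:2].astype(np.float32)); print('rack',r, cv2.boxPoints(r).round(4).tolist(),np.median(q[:,2]))
for nm,D in (('top',T),('side',S)):
    P=D['P'];h=cv2.cvtColor(D['img'],cv2.COLOR_RGB2HSV)
    for c,lo,hi in (('blue',95,125),('orange',3,18)):
        m=(h[...,0]>=lo)&(h[...,0]<=hi)&(h[...,1]>130)&(h[...,2]>80)&(P[...,2]>.05)&(P[...,2]<.13)&(abs(P[...,1]-r[0][1])<.16)&(abs(P[...,0]-r[0][0])<.08)
        n,l,st,ce=cv2.connectedComponentsWithStats(m.astype(np.uint8),connectivity=8)
        for k in range(1,n):
            if st[k,4]<6: continue
            a=P[l==k]; hi_=a[a[:,2]>.085]; lo_=a[(a[:,2]>.062)&(a[:,2]<.08)]
            print(nm,c,ce[k].round(),st[k,4],'z',a[:,2].min().round(3),a[:,2].max().round(3),'hi',np.median(hi_,0).round(4) if len(hi_) else '', 'lo',np.median(lo_,0).round(4) if len(lo_) else '', 'ymin',a[:,1].min().round(4))
```

```text
rack ((0.5238736271858215, 0.09666502475738525), (0.2965300679206848, 0.1278965175151825), 89.4162368774414) [[0.45840001106262207, -0.05090000107884407], [0.5863000154495239, -0.05220000073313713], [0.5892999768257141, 0.2442999929189682], [0.46140000224113464, 0.24560000002384186]] 0.044853654995082204
top blue [201. 226.] 6 z 0.098 0.108 hi [0.5011 0.1952 0.1033] lo  ymin 0.1942
top blue [270. 226.] 14 z 0.088 0.106 hi [0.4949 0.0181 0.1009] lo  ymin 0.0155
top orange [226. 228.] 20 z 0.093 0.108 hi [0.4949 0.133  0.0968] lo  ymin 0.1304
side blue [298. 188.] 120 z 0.069 0.107 hi [ 0.4934 -0.0382  0.0943] lo [ 0.4936 -0.0324  0.0752] ymin -0.0422
side blue [284. 197.] 154 z 0.061 0.108 hi [0.4955 0.0208 0.0956] lo [0.4902 0.0238 0.0711] ymin -0.0311
side blue [268. 207.] 157 z 0.062 0.109 hi [0.4947 0.0821 0.0954] lo [0.4904 0.0562 0.0687] ymin 0.0268
side blue [262. 220.] 30 z 0.061 0.07 hi  lo [0.4825 0.1079 0.066 ] ymin 0.0832
side blue [229. 228.] 126 z 0.07 0.108 hi [0.4948 0.1986 0.0961] lo [0.4966 0.2006 0.0753] ymin 0.1938
side blue [224. 242.] 39 z 0.062 0.069 hi  lo [0.4838 0.227  0.0663] ymin 0.2003
side orange [258. 201.] 11 z 0.059 0.063 hi  lo [0.551  0.0508 0.0627] ymin 0.0479
side orange [249. 217.] 144 z 0.069 0.107 hi [0.4961 0.1358 0.0947] lo [0.4944 0.1414 0.0751] ymin 0.1294
side orange [222. 220.] 8 z 0.059 0.061 hi  lo  ymin 0.1646
side orange [233. 219.] 6 z 0.059 0.061 hi  lo  ymin 0.144
side orange [243. 230.] 46 z 0.061 0.071 hi  lo [0.4838 0.1684 0.0663] ymin 0.1431
```

carry_out([
  {"az": -0.12,"gripper": 0},
  {"az": -0.12},
  {"az": -0.12},
  {"az": -0.12},
  {"az": -0.12},
  {"az": -0.12},
  {"az": -0.12},
  {"az": -0.12},
])

```text
$.increments[0]: bad value
```

carry_out([
  {"az": -0.12},
  {"az": -0.061},
  {"tx": 0.035,"ty": 0.025},
  {"tx": 0.035,"ty": 0.025},
  {"tx": 0.035,"ty": 0.025},
  {"tx": 0.035,"ty": 0.025},
  {"tx": 0.035,"ty": 0.025},
  {"tx": 0.035,"ty": 0.025},
])

```text
$.increments[0]: bad value
```

carry_out([
  {"tx": 0.035,"ty": 0.025},
  {"tx": 0.035,"ty": 0.025},
  {"tx": 0.035,"ty": 0.025},
  {"tx": 0.035,"ty": 0.02},
  {"tx": 0.035},
  {"tx": 0.03},
  {},
  {},
])

```text
$.increments[0]: bad value
```

carry_out([
  {"ax": 0,"ay": 0,"az": -0.12,"tx": 0,"ty": 0,"tz": 0,"gripper": 0},
  {"ax": 0,"ay": 0,"az": -0.12,"tx": 0,"ty": 0,"tz": 0,"gripper": 0},
  {"ax": 0,"ay": 0,"az": -0.12,"tx": 0,"ty": 0,"tz": 0,"gripper": 0},
  {"ax": 0,"ay": 0,"az": -0.12,"tx": 0,"ty": 0,"tz": 0,"gripper": 0},
  {"ax": 0,"ay": 0,"az": -0.12,"tx": 0,"ty": 0,"tz": 0,"gripper": 0},
])

```text
t: 0.52
tool_pos: [0.2447, -0.52, 0.1957]
eef_rot: [0.866, 0.499, 0.0, -0.001]
contact_force: [0.5, 0.9, -0.2]
gripper_width: 0.297
grip_force: 0.0
```

carry_out([
  {"ax": 0,"ay": 0,"az": -0.12,"tx": 0,"ty": 0,"tz": 0,"gripper": 0},
  {"ax": 0,"ay": 0,"az": -0.12,"tx": 0,"ty": 0,"tz": 0,"gripper": 0},
  {"ax": 0,"ay": 0,"az": -0.12,"tx": 0,"ty": 0,"tz": 0,"gripper": 0},
  {"ax": 0,"ay": 0,"az": -0.12,"tx": 0,"ty": 0,"tz": 0,"gripper": 0},
  {"ax": 0,"ay": 0,"az": -0.061,"tx": 0,"ty": 0,"tz": 0,"gripper": 0},
  {"ax": 0,"ay": 0,"az": 0,"tx": 0,"ty": 0,"tz": 0,"gripper": 0},
])

```text
t: 1.02
tool_pos: [0.2447, -0.52, 0.1957]
eef_rot: [0.703, 0.711, 0.0, -0.0]
contact_force: [0.1, 0.2, 0.0]
gripper_width: -0.002
grip_force: 0.0
```

carry_out([
  {"ax": 0,"ay": 0,"az": 0,"tx": 0.03,"ty": 0.02,"tz": 0,"gripper": 0},
  {"ax": 0,"ay": 0,"az": 0,"tx": 0.03,"ty": 0.02,"tz": 0,"gripper": 0},
  {"ax": 0,"ay": 0,"az": 0,"tx": 0.03,"ty": 0.02,"tz": 0,"gripper": 0},
  {"ax": 0,"ay": 0,"az": 0,"tx": 0.03,"ty": 0.02,"tz": 0,"gripper": 0},
  {"ax": 0,"ay": 0,"az": 0,"tx": 0.03,"ty": 0.02,"tz": 0,"gripper": 0},
  {"ax": 0,"ay": 0,"az": 0,"tx": 0.03,"ty": 0.02,"tz": 0,"gripper": 0},
  {"ax": 0,"ay": 0,"az": 0,"tx": 0.03,"ty": 0.02,"tz": 0,"gripper": 0},
  {"ax": 0,"ay": 0,"az": 0,"tx": 0.03,"ty": 0.02,"tz": 0,"gripper": 0},
])

```text
t: 1.68
tool_pos: [0.4029, -0.277, 0.1961]
eef_rot: [0.704, 0.71, -0.0, -0.0]
contact_force: [0.4, -0.1, -0.8]
gripper_width: 0.002
grip_force: 0.0
```

carry_out([
  {"ax": 0,"ay": 0,"az": 0,"tx": 0.03,"ty": 0.02,"tz": 0,"gripper": 0},
  {"ax": 0,"ay": 0,"az": 0,"tx": 0.03,"ty": 0.02,"tz": 0,"gripper": 0},
  {"ax": 0,"ay": 0,"az": 0,"tx": 0.03,"ty": 0.02,"tz": 0,"gripper": 0},
  {"ax": 0,"ay": 0,"az": 0,"tx": 0.03,"ty": 0.02,"tz": 0,"gripper": 0},
  {"ax": 0,"ay": 0,"az": 0,"tx": 0.03,"ty": 0.01,"tz": 0,"gripper": 0},
  {"ax": 0,"ay": 0,"az": 0,"tx": 0.03,"ty": 0,"tz": 0,"gripper": 0},
  {"ax": 0,"ay": 0,"az": 0,"tx": 0,"ty": 0,"tz": 0,"gripper": 0},
  {"ax": 0,"ay": 0,"az": 0,"tx": 0,"ty": 0,"tz": 0,"gripper": 0},
])

```text
t: 2.35
tool_pos: [0.4903, -0.0965, 0.196]
eef_rot: [0.703, 0.711, -0.0, -0.0]
contact_force: [0.1, 0.0, 0.4]
gripper_width: -0.001
grip_force: 0.0
```

carry_out([
  {"ax": 0,"ay": 0,"az": 0,"tx": 0.024,"ty": 0.005,"tz": 0.03,"gripper": 0},
  {"ax": 0,"ay": 0,"az": 0,"tx": 0,"ty": 0,"tz": 0.03,"gripper": 0},
  {"ax": 0,"ay": 0,"az": 0,"tx": 0,"ty": 0,"tz": 0.03,"gripper": 0},
  {"ax": 0,"ay": 0,"az": 0,"tx": 0,"ty": 0,"tz": 0.015,"gripper": 0},
  {"ax": 0,"ay": 0,"az": 0,"tx": 0,"ty": 0,"tz": 0,"gripper": 0},
])

```text
t: 2.77
tool_pos: [0.4921, -0.0742, 0.0876]
eef_rot: [0.704, 0.71, -0.002, -0.003]
contact_force: [0.7, 1.1, -0.0]
gripper_width: 0.002
grip_force: 0.0
```

Run:
```python
from h import *
print(manip.get_state()['tool_pos'])
f=viewer.grab_frame('side');c=f['img'][130:280,180:380,::-1]; cv2.imwrite('pics/s1.png',cv2.resize(c,(800,600),interpolation=cv2.INTER_CUBIC))
```

```text
[ 0.49211298 -0.07416504  0.08764913]
```

View pics/s1.png

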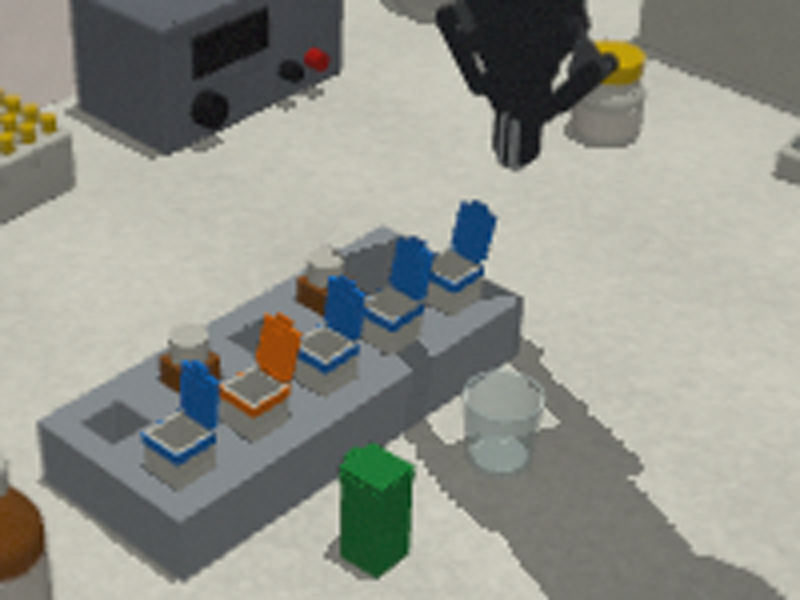

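The crop shows the closed fingertips at about (515, 160), behind the nearest lid at (475, 230). They look higher than the reported pose, so I'll check with the depth image.

Run:
```python
from h import *
print(manip.get_state()['tool_pos'],manip.get_state()['t'])
for n in('side','top'):
    f=viewer.grab_frame(n);P=cloud(f)
    if n=='side':
        a=P[120:178,296:330].reshape(-1,3)
    else: a=P[180:260,280:330].reshape(-1,3)
    a=a[(a[:,2]>.075)&(a[:,2]<.17)&(a[:,1]<-.055)&(abs(a[:,0]-.49)<.08)]
    a=a[np.argsort(a[:,2])]; print(n,len(a),a[:8].round(3).tolist())
    b=a[a[:,2]<a[0,2]+.02];print(b.min(0).round(4),b.max(0).round(4))
print(manip.get_state()['tool_pos'],manip.get_state()['t'])
```

```text
[ 0.49386205 -0.07459858  0.08968402] 2.8167
side 163 [[0.498, -0.066, 0.125], [0.487, -0.069, 0.125], [0.49, -0.065, 0.126], [0.487, -0.081, 0.126], [0.487, -0.073, 0.126], [0.487, -0.065, 0.127], [0.498, -0.066, 0.127], [0.488, -0.069, 0.128]]
[ 0.4788 -0.0812  0.1248] [ 0.5073 -0.0592  0.1442]
top 0 []Traceback (most recent call last):
  File "<stdin>", line 10, in <module>
IndexError: index 0 is out of bounds for axis 0 with size 0
```

Run:
```python
from h import *
s=manip.get_state();print(s['tool_pos'],s['t'],s['joint_positions'],s['qvel'])
f=viewer.grab_frame('side');P=cloud(f)
a=P[120:200,296:330].reshape(-1,3)
a=a[(a[:,2]>.075)&(a[:,2]<.17)&(a[:,1]<-.055)&(abs(a[:,0]-.49)<.08)]
b=a[a[:,2]<a[:,2].min()+.02];print(b.min(0).round(4),b.max(0).round(4))
```

```text
[ 0.49628214 -0.07499802  0.09207226] 2.9167 [-2.88421162e-01  2.50374933e-01  1.82130850e+00 -3.94646030e-04
  1.06808327e+00 -2.96553949e-01] [ 0.00464876 -0.01684442 -0.01796837  0.00166087 -0.00046803 -0.00147211]
[ 0.4814 -0.0799  0.1267] [ 0.5093 -0.0601  0.1466]
```

Run:
```python
from h import *
f=viewer.grab_frame('side');im=f['img'][...,::-1].copy();s=manip.get_state()
fl=210/np.tan(np.radians(f['vertical_fov'])/2);K=np.array([[fl,0,f['cx']],[0,fl,f['cy']],[0,0,1]])
W=np.array(f['world_to_cam'])
big=cv2.resize(im[90:240,240:390],(600,600),interpolation=cv2.INTER_NEAREST)
def pr(p): 
    c,_=cv2.projectPoints(np.array([p],float),cv2.Rodrigues(W[:3,:3])[0],W[:3,3],K,np.array(f['dist'],float));return c[0,0]
for p,col in ((s['tool_pos'],(0,0,255)),((.4957,-.034,.0715),(0,255,255)),((.4957,-.034+.058,.0715),(0,255,255)),((.4584,-.0509,.045),(255,0,255))):
    u=pr(p);print(p,u); cv2.circle(big,tuple(int(x) for x in ((u-[240,90])*4+2)),5,col,2)
cv2.imwrite('pics/s2.png',big)
```

```text
[ 0.49673996 -0.07481697  0.09273774] [306.6625218  179.58292851]
(0.4957, -0.034, 0.0715) [296.48080015 192.76546594]
(0.4957, 0.024, 0.0715) [281.50862365 202.01685073]
(0.4584, -0.0509, 0.045) [311.23781237 204.32354109]
```

View pics/s2.png

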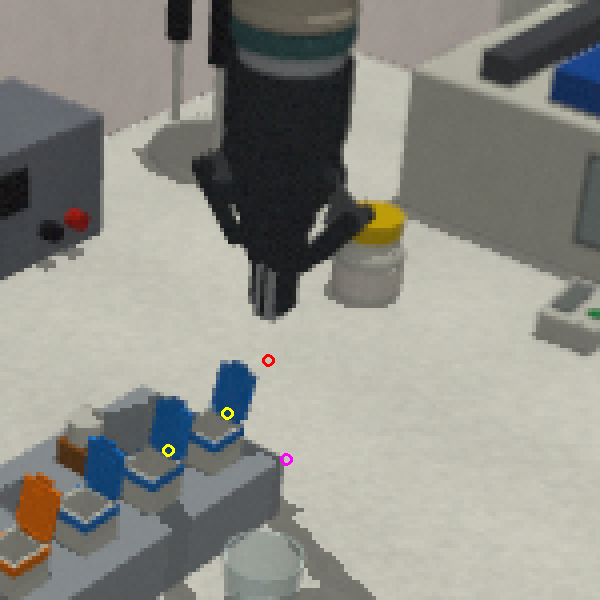

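The red circle is the reported TCP, at crop (268, 360). The visible tip is at (270, 315), which is about 35 mm higher. The hinge projections (yellow) land on the hinges, so the camera is right. I'll drop 20 mm in the free space and compare again.

carry_out([
  {"ax": 0,"ay": 0,"az": 0,"tx": 0,"ty": 0,"tz": 0.01,"gripper": 0},
  {"ax": 0,"ay": 0,"az": 0,"tx": 0,"ty": 0,"tz": 0.01,"gripper": 0},
  {"ax": 0,"ay": 0,"az": 0,"tx": 0,"ty": 0,"tz": 0,"gripper": 0},
  {"ax": 0,"ay": 0,"az": 0,"tx": 0,"ty": 0,"tz": 0,"gripper": 0},
])

```text
t: 3.35
tool_pos: [0.4946, -0.0736, 0.0704]
eef_rot: [0.704, 0.711, -0.0, -0.001]
contact_force: [-0.7, 0.6, -0.3]
gripper_width: 0.001
grip_force: 0.0
```

```bash
cat >> h.py <<'E'
def tip():
    f=viewer.grab_frame('side');P=cloud(f);s=manip.get_state();t=s['tool_pos']
    v=f['img'].max(-1)
    m=(P[...,2]>.06)&(P[...,2]<.19)&(abs(P[...,0]-t[0])<.03)&(abs(P[...,1]-t[1])<.025)&(np.ptp(f['img'].astype(int),axis=-1)<40)
    a=P[m]; b=a[a[:,2]<np.percentile(a[:,2],1)+.02]
    print('t',s['t'],'tcp',t.round(4),'F',s['contact_force'].round(2),'tip',b.min(0).round(4),b.max(0).round(4)); return f,P
E
python3 -c "
from h import *
tip()"
```

```text
t 3.4 tcp [ 0.495  -0.0737  0.0708] F [-0.08  0.28  0.96] tip [ 0.4804 -0.0787  0.105 ] [ 0.5082 -0.0578  0.1275]
```

carry_out([
  {"ax": 0,"ay": 0,"az": 0,"tx": 0,"ty": 0,"tz": 0.013,"gripper": 0},
  {"ax": 0,"ay": 0,"az": 0,"tx": 0.005,"ty": 0,"tz": 0,"gripper": 0},
  {"ax": 0,"ay": 0,"az": 0,"tx": 0.005,"ty": 0,"tz": 0,"gripper": 0},
  {"ax": 0,"ay": 0,"az": 0,"tx": 0.005,"ty": 0,"tz": 0,"gripper": 0},
  {"ax": 0,"ay": 0,"az": 0,"tx": 0.004,"ty": 0,"tz": 0,"gripper": 0},
  {"ax": 0,"ay": 0,"az": 0,"tx": 0,"ty": 0,"tz": 0,"gripper": 0},
])

```text
t: 3.9
tool_pos: [0.4954, -0.0539, 0.0587]
eef_rot: [0.703, 0.711, 0.0, 0.0]
contact_force: [-0.3, 0.2, 0.6]
gripper_width: 0.002
grip_force: 0.0
```

```bash
python3 -c "
from h import *
f,P=tip()
cv2.imwrite('pics/s3.png',cv2.resize(f['img'][130:255,210:360,::-1],(720,600),interpolation=cv2.INTER_NEAREST))"
```

```text
t 3.95 tcp [ 0.4955 -0.0543  0.0587] F [-0.01  0.46  0.29] tip [ 0.4845 -0.0334  0.0601] [ 0.5103 -0.0293  0.0737]
```

View pics/s3.png

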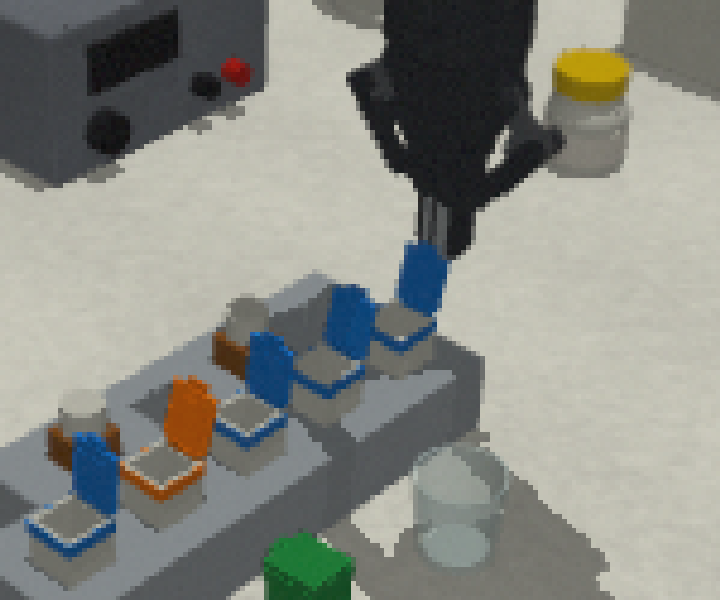

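The fingertips (bottom at about (455, 258) in the crop) now sit just behind the first lid's top edge (425, 245). I'll push it past upright and start down the arc.

carry_out([
  {"ax": 0,"ay": 0,"az": 0,"tx": 0,"ty": 0,"tz": 0.003,"gripper": 0},
  {"ax": 0,"ay": 0,"az": 0,"tx": 0.004,"ty": 0,"tz": 0,"gripper": 0},
  {"ax": 0,"ay": 0,"az": 0,"tx": 0.005,"ty": 0,"tz": 0,"gripper": 0},
  {"ax": 0,"ay": 0,"az": 0,"tx": 0.005,"ty": 0,"tz": 0,"gripper": 0},
  {"ax": 0,"ay": 0,"az": 0,"tx": 0.005,"ty": 0,"tz": 0,"gripper": 0},
  {"ax": 0,"ay": 0,"az": 0,"tx": 0.003,"ty": 0,"tz": 0.002,"gripper": 0},
  {"ax": 0,"ay": 0,"az": 0,"tx": 0,"ty": 0,"tz": 0,"gripper": 0},
])

```text
t: 4.53
tool_pos: [0.4946, -0.0319, 0.0529]
eef_rot: [0.703, 0.711, -0.0, -0.0]
contact_force: [-0.4, -0.5, -0.1]
gripper_width: 0.002
grip_force: 0.0
```

```bash
python3 -c "
from h import *
f,P=tip()
cv2.imwrite('pics/s4.png',cv2.resize(f['img'][130:255,210:360,::-1],(720,600),interpolation=cv2.INTER_NEAREST))"
```

```text
t 4.5833 tcp [ 0.4947 -0.0323  0.053 ] F [ 0.02 -0.34 -0.63] tip [ 0.4793 -0.0344  0.0603] [ 0.5108 -0.0106  0.0708]
```

View pics/s4.png

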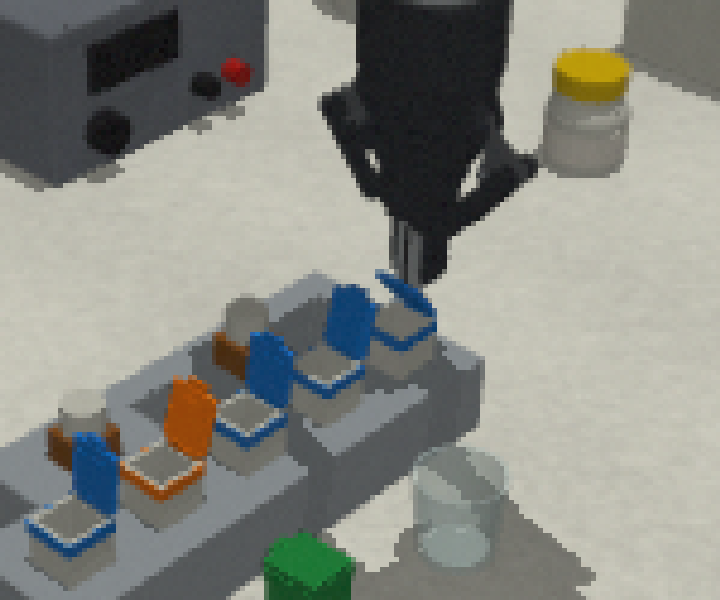

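The first lid is folded to about 45° at (405, 290), and the camera-based offset holds. Now I'll press it down and feel for contact.

carry_out([
  {"ax": 0,"ay": 0,"az": 0,"tx": 0.002,"ty": 0,"tz": 0.004,"gripper": 0},
  {"ax": 0,"ay": 0,"az": 0,"tx": 0.001,"ty": 0,"tz": 0.004,"gripper": 0},
  {"ax": 0,"ay": 0,"az": 0,"tx": 0,"ty": 0,"tz": 0.003,"gripper": 0},
  {"ax": 0,"ay": 0,"az": 0,"tx": 0,"ty": 0,"tz": 0,"gripper": 0},
  {"ax": 0,"ay": 0,"az": 0,"tx": 0,"ty": 0,"tz": 0,"gripper": 0},
  {"ax": 0,"ay": 0,"az": 0,"tx": 0,"ty": 0,"tz": 0,"gripper": 0},
])

```text
t: 5.08
tool_pos: [0.4948, -0.0299, 0.0421]
eef_rot: [0.704, 0.711, -0.0, -0.0]
contact_force: [0.3, 0.1, -0.4]
gripper_width: -0.003
grip_force: 0.0
```

carry_out([
  {"ax": 0,"ay": 0,"az": 0,"tx": 0,"ty": 0,"tz": 0.001,"gripper": 0},
  {"ax": 0,"ay": 0,"az": 0,"tx": 0,"ty": 0,"tz": 0,"gripper": 0},
  {"ax": 0,"ay": 0,"az": 0,"tx": 0,"ty": 0,"tz": 0,"gripper": 0},
])

```text
t: 5.33
tool_pos: [0.4949, -0.0299, 0.0412]
eef_rot: [0.704, 0.711, -0.0, 0.0]
contact_force: [0.4, -0.3, -0.1]
gripper_width: -0.002
grip_force: 0.0
```

carry_out([
  {"ax": 0,"ay": 0,"az": 0,"tx": 0,"ty": 0,"tz": 0.001,"gripper": 0},
  {"ax": 0,"ay": 0,"az": 0,"tx": 0,"ty": 0,"tz": 0,"gripper": 0},
  {"ax": 0,"ay": 0,"az": 0,"tx": 0,"ty": 0,"tz": 0,"gripper": 0},
])

```text
t: 5.58
tool_pos: [0.4949, -0.0298, 0.0402]
eef_rot: [0.704, 0.711, -0.0, 0.0]
contact_force: [-0.4, 0.1, 0.7]
gripper_width: -0.001
grip_force: 0.0
```

Another 1 mm at a time until the force rises.

carry_out([
  {"ax": 0,"ay": 0,"az": 0,"tx": 0,"ty": 0,"tz": 0.001,"gripper": 0},
  {"ax": 0,"ay": 0,"az": 0,"tx": 0,"ty": 0,"tz": 0,"gripper": 0},
  {"ax": 0,"ay": 0,"az": 0,"tx": 0,"ty": 0,"tz": 0,"gripper": 0},
])

```text
t: 5.83
tool_pos: [0.4949, -0.0298, 0.0391]
eef_rot: [0.704, 0.711, -0.0, 0.0]
contact_force: [0.2, -0.5, 0.3]
gripper_width: -0.002
grip_force: 0.0
```

```bash
python3 -c "
from h import *
f,P=tip()
cv2.imwrite('pics/s5.png',cv2.resize(f['img'][160:235,250:340,::-1],(720,600),interpolation=cv2.INTER_NEAREST))"
```

```text
t 5.8833 tcp [ 0.4949 -0.0298  0.0391] F [ 0.21 -0.42 -0.25] tip [ 0.4804 -0.0361  0.0606] [ 0.5097 -0.0134  0.0975]
```

View pics/s5.png

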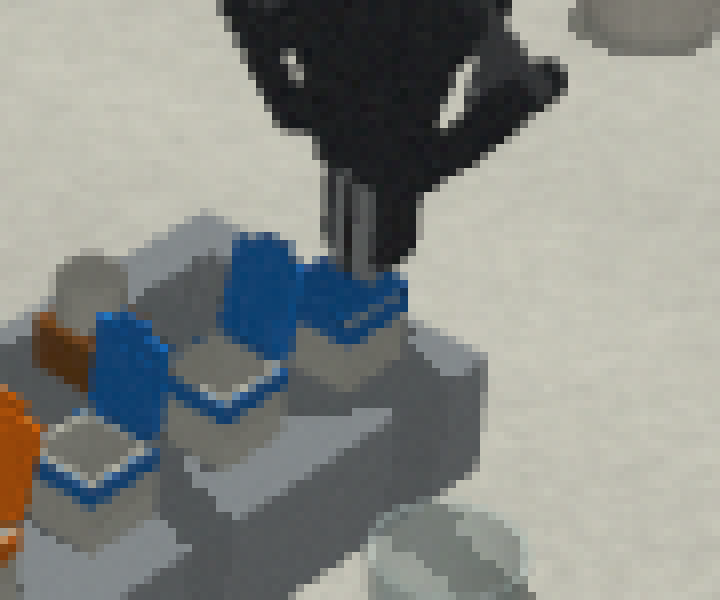

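The first lid is nearly flat, with a thin white gap still showing at about (370, 315). I'll keep stepping down.

carry_out([
  {"ax": 0,"ay": 0,"az": 0,"tx": 0,"ty": 0,"tz": 0.001,"gripper": 0},
  {"ax": 0,"ay": 0,"az": 0,"tx": 0,"ty": 0,"tz": 0,"gripper": 0},
  {"ax": 0,"ay": 0,"az": 0,"tx": 0,"ty": 0,"tz": 0,"gripper": 0},
])

```text
t: 6.13
tool_pos: [0.495, -0.0298, 0.0384]
eef_rot: [0.704, 0.711, 0.0, 0.0]
contact_force: [-0.4, 0.5, 3.7]
gripper_width: -0.003
grip_force: 1.5
```

carry_out([
  {"ax": 0,"ay": 0,"az": 0,"tx": 0,"ty": 0,"tz": 0.001,"gripper": 0},
  {"ax": 0,"ay": 0,"az": 0,"tx": 0,"ty": 0,"tz": 0,"gripper": 0},
  {"ax": 0,"ay": 0,"az": 0,"tx": 0,"ty": 0,"tz": 0,"gripper": 0},
])

```text
t: 6.38
tool_pos: [0.4954, -0.03, 0.0384]
eef_rot: [0.704, 0.711, 0.0, 0.001]
contact_force: [-2.8, -0.7, 9.7]
gripper_width: 0.004
grip_force: 4.9
```

Contact at 10 N, so lid 1 is shut. Second lid: lift, step over, lower behind it.

carry_out([
  {"ax": 0,"ay": 0,"az": 0,"tx": 0,"ty": 0,"tz": -0.023,"gripper": 0},
  {"ax": 0,"ay": 0,"az": 0,"tx": 0,"ty": 0,"tz": -0.04,"gripper": 0},
  {"ax": 0,"ay": 0,"az": 0,"tx": 0.018,"ty": 0,"tz": 0,"gripper": 0},
  {"ax": 0,"ay": 0,"az": 0,"tx": 0,"ty": 0,"tz": 0,"gripper": 0},
  {"ax": 0,"ay": 0,"az": 0,"tx": 0,"ty": 0,"tz": 0.02,"gripper": 0},
  {"ax": 0,"ay": 0,"az": 0,"tx": 0,"ty": 0,"tz": 0.02,"gripper": 0},
  {"ax": 0,"ay": 0,"az": 0,"tx": 0,"ty": 0,"tz": 0.007,"gripper": 0},
  {"ax": 0,"ay": 0,"az": 0,"tx": 0,"ty": 0,"tz": 0,"gripper": 0},
])

```text
t: 7.05
tool_pos: [0.4921, -0.0116, 0.0507]
eef_rot: [0.703, 0.711, -0.002, -0.002]
contact_force: [-0.7, 0.1, 0.8]
gripper_width: -0.004
grip_force: 0.0
```

carry_out([
  {"ax": 0,"ay": 0,"az": 0,"tx": 0.005,"ty": 0,"tz": 0,"gripper": 0},
  {"ax": 0,"ay": 0,"az": 0,"tx": 0.005,"ty": 0,"tz": 0,"gripper": 0},
  {"ax": 0,"ay": 0,"az": 0,"tx": 0.005,"ty": 0,"tz": 0,"gripper": 0},
  {"ax": 0,"ay": 0,"az": 0,"tx": 0.005,"ty": 0,"tz": 0,"gripper": 0},
  {"ax": 0,"ay": 0,"az": 0,"tx": 0.005,"ty": 0,"tz": 0,"gripper": 0},
  {"ax": 0,"ay": 0,"az": 0,"tx": 0.005,"ty": 0,"tz": 0,"gripper": 0},
  {"ax": 0,"ay": 0,"az": 0,"tx": 0.005,"ty": 0,"tz": 0,"gripper": 0},
  {"ax": 0,"ay": 0,"az": 0,"tx": 0.003,"ty": 0,"tz": 0,"gripper": 0},
])

```text
t: 7.72
tool_pos: [0.4943, 0.027, 0.0533]
eef_rot: [0.703, 0.711, 0.0, 0.0]
contact_force: [0.5, 0.0, -0.3]
gripper_width: -0.002
grip_force: 0.1
```

carry_out([
  {"ax": 0,"ay": 0,"az": 0,"tx": 0.002,"ty": 0,"tz": 0.004,"gripper": 0},
  {"ax": 0,"ay": 0,"az": 0,"tx": 0,"ty": 0,"tz": 0.004,"gripper": 0},
  {"ax": 0,"ay": 0,"az": 0,"tx": 0,"ty": 0,"tz": 0.003,"gripper": 0},
  {"ax": 0,"ay": 0,"az": 0,"tx": 0,"ty": 0,"tz": 0.002,"gripper": 0},
  {"ax": 0,"ay": 0,"az": 0,"tx": 0,"ty": 0,"tz": 0.001,"gripper": 0},
  {"ax": 0,"ay": 0,"az": 0,"tx": 0,"ty": 0,"tz": 0.001,"gripper": 0},
  {"ax": 0,"ay": 0,"az": 0,"tx": 0,"ty": 0,"tz": 0,"gripper": 0},
  {"ax": 0,"ay": 0,"az": 0,"tx": 0,"ty": 0,"tz": 0,"gripper": 0},
])

```text
t: 8.38
tool_pos: [0.4944, 0.0281, 0.0385]
eef_rot: [0.704, 0.711, 0.0, 0.0]
contact_force: [-0.6, -0.1, 3.1]
gripper_width: 0.002
grip_force: 1.9
```

carry_out([
  {"ax": 0,"ay": 0,"az": 0,"tx": 0,"ty": 0,"tz": 0.0005,"gripper": 0},
  {"ax": 0,"ay": 0,"az": 0,"tx": 0,"ty": 0,"tz": 0,"gripper": 0},
])

```text
t: 8.55
tool_pos: [0.4946, 0.0282, 0.0385]
eef_rot: [0.704, 0.711, 0.0, 0.0]
contact_force: [-0.6, 1.4, 7.3]
gripper_width: 0.002
grip_force: 3.6
```

Lid 2 is shut. Now the third, using the same pattern. Its sweep ends well short of the orange lid.

carry_out([
  {"ax": 0,"ay": 0,"az": 0,"tx": 0,"ty": 0,"tz": -0.023,"gripper": 0},
  {"ax": 0,"ay": 0,"az": 0,"tx": 0,"ty": 0,"tz": -0.04,"gripper": 0},
  {"ax": 0,"ay": 0,"az": 0,"tx": 0.018,"ty": 0,"tz": 0,"gripper": 0},
  {"ax": 0,"ay": 0,"az": 0,"tx": 0,"ty": 0,"tz": 0,"gripper": 0},
  {"ax": 0,"ay": 0,"az": 0,"tx": 0,"ty": 0,"tz": 0.02,"gripper": 0},
  {"ax": 0,"ay": 0,"az": 0,"tx": 0,"ty": 0,"tz": 0.02,"gripper": 0},
  {"ax": 0,"ay": 0,"az": 0,"tx": 0,"ty": 0,"tz": 0.007,"gripper": 0},
  {"ax": 0,"ay": 0,"az": 0,"tx": 0,"ty": 0,"tz": 0,"gripper": 0},
])

```text
t: 9.22
tool_pos: [0.4915, 0.046, 0.0512]
eef_rot: [0.704, 0.711, -0.002, -0.002]
contact_force: [-0.5, -0.0, 0.5]
gripper_width: 0.001
grip_force: 0.0
```

carry_out([
  {"ax": 0,"ay": 0,"az": 0,"tx": 0.005,"ty": 0,"tz": 0,"gripper": 0},
  {"ax": 0,"ay": 0,"az": 0,"tx": 0.005,"ty": 0,"tz": 0,"gripper": 0},
  {"ax": 0,"ay": 0,"az": 0,"tx": 0.005,"ty": 0,"tz": 0,"gripper": 0},
  {"ax": 0,"ay": 0,"az": 0,"tx": 0.005,"ty": 0,"tz": 0,"gripper": 0},
  {"ax": 0,"ay": 0,"az": 0,"tx": 0.005,"ty": 0,"tz": 0,"gripper": 0},
  {"ax": 0,"ay": 0,"az": 0,"tx": 0.005,"ty": 0,"tz": 0,"gripper": 0},
  {"ax": 0,"ay": 0,"az": 0,"tx": 0.005,"ty": 0,"tz": 0,"gripper": 0},
  {"ax": 0,"ay": 0,"az": 0,"tx": 0.003,"ty": 0,"tz": 0,"gripper": 0},
])

```text
t: 9.88
tool_pos: [0.4938, 0.085, 0.0538]
eef_rot: [0.703, 0.711, 0.0, 0.0]
contact_force: [-0.0, 0.2, -0.1]
gripper_width: 0.0
grip_force: 0.1
```

carry_out([
  {"ax": 0,"ay": 0,"az": 0,"tx": 0.002,"ty": 0,"tz": 0.004,"gripper": 0},
  {"ax": 0,"ay": 0,"az": 0,"tx": 0,"ty": 0,"tz": 0.004,"gripper": 0},
  {"ax": 0,"ay": 0,"az": 0,"tx": 0,"ty": 0,"tz": 0.003,"gripper": 0},
  {"ax": 0,"ay": 0,"az": 0,"tx": 0,"ty": 0,"tz": 0.002,"gripper": 0},
  {"ax": 0,"ay": 0,"az": 0,"tx": 0,"ty": 0,"tz": 0.001,"gripper": 0},
  {"ax": 0,"ay": 0,"az": 0,"tx": 0,"ty": 0,"tz": 0.001,"gripper": 0},
  {"ax": 0,"ay": 0,"az": 0,"tx": 0,"ty": 0,"tz": 0,"gripper": 0},
  {"ax": 0,"ay": 0,"az": 0,"tx": 0,"ty": 0,"tz": 0,"gripper": 0},
])

```text
t: 10.55
tool_pos: [0.4939, 0.086, 0.0387]
eef_rot: [0.704, 0.711, -0.0, 0.0]
contact_force: [0.2, -0.2, 0.7]
gripper_width: 0.002
grip_force: 0.0
```

carry_out([
  {"ax": 0,"ay": 0,"az": 0,"tx": 0,"ty": 0,"tz": 0.001,"gripper": 0},
  {"ax": 0,"ay": 0,"az": 0,"tx": 0,"ty": 0,"tz": 0,"gripper": 0},
  {"ax": 0,"ay": 0,"az": 0,"tx": 0,"ty": 0,"tz": 0,"gripper": 0},
])

```text
t: 10.8
tool_pos: [0.494, 0.0859, 0.0384]
eef_rot: [0.703, 0.711, 0.0, 0.0]
contact_force: [-0.6, -0.4, 5.7]
gripper_width: 0.002
grip_force: 2.7
```

Lid 3 is shut. Now I'll lift straight up, cross well above the orange lid, and look before descending.

carry_out([
  {"ax": 0,"ay": 0,"az": 0,"tx": 0,"ty": 0,"tz": -0.03,"gripper": 0},
  {"ax": 0,"ay": 0,"az": 0,"tx": 0,"ty": 0,"tz": -0.04,"gripper": 0},
  {"ax": 0,"ay": 0,"az": 0,"tx": 0,"ty": 0,"tz": -0.023,"gripper": 0},
  {"ax": 0,"ay": 0,"az": 0,"tx": 0,"ty": 0,"tz": 0,"gripper": 0},
  {"ax": 0,"ay": 0,"az": 0,"tx": 0.025,"ty": 0,"tz": 0,"gripper": 0},
  {"ax": 0,"ay": 0,"az": 0,"tx": 0.025,"ty": 0,"tz": 0,"gripper": 0},
  {"ax": 0,"ay": 0,"az": 0,"tx": 0.0255,"ty": 0.001,"tz": 0,"gripper": 0},
  {"ax": 0,"ay": 0,"az": 0,"tx": 0,"ty": 0,"tz": 0,"gripper": 0},
])

```text
t: 11.47
tool_pos: [0.4937, 0.1652, 0.13]
eef_rot: [0.703, 0.711, 0.001, -0.001]
contact_force: [0.4, 0.4, -0.6]
gripper_width: 0.002
grip_force: 0.0
```

```bash
python3 -c "
from h import *
f,P=tip()
cv2.imwrite('pics/s6.png',cv2.resize(f['img'][140:265,190:340,::-1],(720,600),interpolation=cv2.INTER_NEAREST))"
```

```text
t 11.5167 tcp [0.4934 0.1632 0.1298] F [ 0.46 -1.19  0.09] tip [0.482  0.1414 0.06  ] [0.5118 0.1711 0.0715]
```

View pics/s6.png

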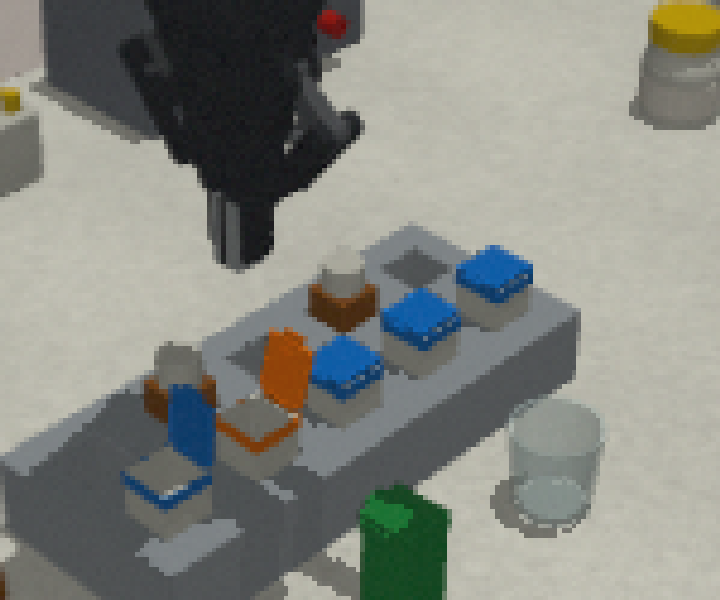

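Three blue lids lie flat at (495, 270), (422, 315) and (345, 362). The orange lid is still standing at (285, 368), and the fingers are above the gap before the last lid (192, 425). I'll descend behind the last lid.

carry_out([
  {"ax": 0,"ay": 0,"az": 0,"tx": 0,"ty": 0,"tz": 0.02,"gripper": 0},
  {"ax": 0,"ay": 0,"az": 0,"tx": 0,"ty": 0,"tz": 0.02,"gripper": 0},
  {"ax": 0,"ay": 0,"az": 0,"tx": 0,"ty": 0,"tz": 0.02,"gripper": 0},
  {"ax": 0,"ay": 0,"az": 0,"tx": 0,"ty": 0,"tz": 0.012,"gripper": 0},
  {"ax": 0,"ay": 0,"az": 0,"tx": 0,"ty": 0,"tz": 0.004,"gripper": 0},
  {"ax": 0,"ay": 0,"az": 0,"tx": 0,"ty": 0,"tz": 0,"gripper": 0},
])

```text
t: 12.02
tool_pos: [0.4927, 0.1606, 0.0532]
eef_rot: [0.704, 0.71, -0.002, -0.001]
contact_force: [0.9, -0.9, 0.6]
gripper_width: -0.0
grip_force: 0.0
```

carry_out([
  {"ax": 0,"ay": 0,"az": 0,"tx": 0.005,"ty": 0,"tz": 0,"gripper": 0},
  {"ax": 0,"ay": 0,"az": 0,"tx": 0.005,"ty": 0,"tz": 0,"gripper": 0},
  {"ax": 0,"ay": 0,"az": 0,"tx": 0.005,"ty": 0,"tz": 0,"gripper": 0},
  {"ax": 0,"ay": 0,"az": 0,"tx": 0.005,"ty": 0,"tz": 0,"gripper": 0},
  {"ax": 0,"ay": 0,"az": 0,"tx": 0.005,"ty": 0,"tz": 0,"gripper": 0},
  {"ax": 0,"ay": 0,"az": 0,"tx": 0.005,"ty": 0,"tz": 0,"gripper": 0},
  {"ax": 0,"ay": 0,"az": 0,"tx": 0.005,"ty": 0,"tz": 0,"gripper": 0},
  {"ax": 0,"ay": 0,"az": 0,"tx": 0.003,"ty": 0,"tz": 0,"gripper": 0},
])

```text
t: 12.68
tool_pos: [0.4936, 0.2005, 0.0547]
eef_rot: [0.703, 0.711, 0.0, 0.0]
contact_force: [-0.9, -0.3, 0.1]
gripper_width: 0.001
grip_force: 0.1
```

carry_out([
  {"ax": 0,"ay": 0,"az": 0,"tx": 0.002,"ty": 0,"tz": 0.004,"gripper": 0},
  {"ax": 0,"ay": 0,"az": 0,"tx": 0,"ty": 0,"tz": 0.004,"gripper": 0},
  {"ax": 0,"ay": 0,"az": 0,"tx": 0,"ty": 0,"tz": 0.003,"gripper": 0},
  {"ax": 0,"ay": 0,"az": 0,"tx": 0,"ty": 0,"tz": 0.002,"gripper": 0},
  {"ax": 0,"ay": 0,"az": 0,"tx": 0,"ty": 0,"tz": 0.001,"gripper": 0},
  {"ax": 0,"ay": 0,"az": 0,"tx": 0,"ty": 0,"tz": 0.001,"gripper": 0},
  {"ax": 0,"ay": 0,"az": 0,"tx": 0,"ty": 0,"tz": 0,"gripper": 0},
  {"ax": 0,"ay": 0,"az": 0,"tx": 0,"ty": 0,"tz": 0,"gripper": 0},
])

```text
t: 13.35
tool_pos: [0.4936, 0.2015, 0.0396]
eef_rot: [0.704, 0.711, -0.0, 0.0]
contact_force: [0.1, -0.3, -0.1]
gripper_width: -0.004
grip_force: 0.0
```

carry_out([
  {"ax": 0,"ay": 0,"az": 0,"tx": 0,"ty": 0,"tz": 0.001,"gripper": 0},
  {"ax": 0,"ay": 0,"az": 0,"tx": 0,"ty": 0,"tz": 0.0005,"gripper": 0},
  {"ax": 0,"ay": 0,"az": 0,"tx": 0,"ty": 0,"tz": 0.0005,"gripper": 0},
  {"ax": 0,"ay": 0,"az": 0,"tx": 0,"ty": 0,"tz": 0,"gripper": 0},
  {"ax": 0,"ay": 0,"az": 0,"tx": 0,"ty": 0,"tz": 0,"gripper": 0},
])

```text
t: 13.77
tool_pos: [0.4939, 0.2017, 0.0384]
eef_rot: [0.704, 0.711, 0.0, 0.0]
contact_force: [-1.3, -0.1, 4.7]
gripper_width: -0.002
grip_force: 2.5
```

Lid 4 is shut. I'll retreat upwards and check.

carry_out([
  {"ax": 0,"ay": 0,"az": 0,"tx": 0,"ty": 0,"tz": -0.02,"gripper": 0},
  {"ax": 0,"ay": 0,"az": 0,"tx": 0,"ty": 0,"tz": -0.04,"gripper": 0},
  {"ax": 0,"ay": 0,"az": 0,"tx": 0,"ty": 0,"tz": -0.04,"gripper": 0},
  {"ax": 0,"ay": 0,"az": 0,"tx": 0,"ty": 0,"tz": -0.04,"gripper": 0},
  {"ax": 0,"ay": 0,"az": 0,"tx": 0,"ty": 0,"tz": -0.02,"gripper": 0},
  {"ax": 0,"ay": 0,"az": 0,"tx": 0,"ty": 0,"tz": 0,"gripper": 0},
  {"ax": 0,"ay": 0,"az": 0,"tx": 0,"ty": 0,"tz": 0,"gripper": 0},
])

```text
t: 14.35
tool_pos: [0.4943, 0.2019, 0.1989]
eef_rot: [0.704, 0.711, 0.001, 0.001]
contact_force: [0.1, -0.8, -0.5]
gripper_width: 0.002
grip_force: 0.0
```

```bash
python3 -c "
from h import *
f=viewer.grab_frame('side');P=cloud(f);h=cv2.cvtColor(f['img'],cv2.COLOR_RGB2HSV)
m=(h[...,0]>=95)&(h[...,0]<=125)&(h[...,1]>130)&(P[...,2]>.05)&(P[...,2]<.12)&(abs(P[...,0]-.495)<.03)
for y in (-.019,.039,.097,.213):
    a=P[m&(abs(P[...,1]-y)<.025)&(P[...,2]>.069)]; c=np.linalg.lstsq(np.c_[a[:,1]-y,np.ones(len(a))],a[:,2],rcond=None)[0]; print(y,len(a),'slope,z',c.round(3),'zmax',a[:,2].max().round(4))
cv2.imwrite('pics/s7.png',cv2.resize(f['img'][140:265,190:340,::-1],(720,600),interpolation=cv2.INTER_NEAREST))"
```

```text
-0.019 94 slope,z [-0.001  0.073] zmax 0.076
0.039 106 slope,z [-0.032  0.073] zmax 0.0761
0.097 99 slope,z [0.    0.073] zmax 0.0765
0.213 139 slope,z [-0.007  0.073] zmax 0.0765
```

View pics/s7.png

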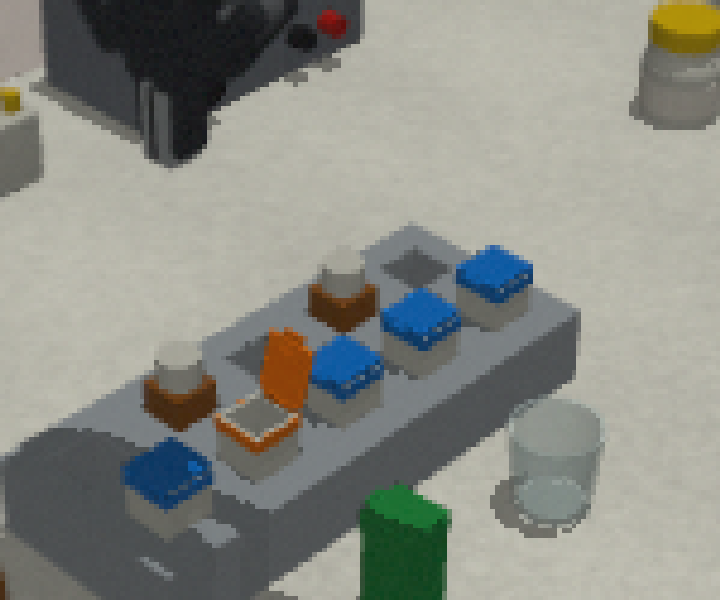

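All four blue lids are flat (fitted slopes 0.03 or less). The orange lid is still open at (285, 368), and the gripper is clear.

```bash
python3 -c "
from station import sign_off
print(sign_off())"
```

```text
the job is handed in; nothing more can be done
None
```

I folded all four blue lids flat shut (fitted slopes 0.03 or less), left the orange lid standing open, and handed the job in at about 14 s; the hand-in call gave no verdict.

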